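Roll the inspected vial to the pass line

TASK

The amber vial lying on the black inspection mat has passed: push its top sideways with the fingertips so that it rolls over the mat instead of being dragged, in one or several strokes, until it lies centred on the green line and parallel to it. Do not pick the vial up, keep it on the mat, leave the cup, jar and bottle round about where they stand, and leave the vial lying still.

Things in the scene. Friction and masses are not known exactly. Their poses are not given: they have to be found in the camera images.
- vial: Closed amber glass vial, 60 g, lying on the mat: cylinder 32 mm in diameter, 76 mm long, with a white cap 27 mm in diameter sticking out 15 mm more at its +x end. Origin on its axis at the middle of the glass, 20 mm above the table. x: along the axis to the cap; z: up at the start, turns as it rolls. Starts 50 to 95 mm from the green line, within 4 degrees of parallel. It rolls with some resistance: let go, it soon stops.
- vial_label (a point): Middle of the white paper label on the vial's glass, 16 mm from its axis. On top at the start; in plain rolling it comes round to the underside after 50 mm and on top again after 100 mm. It must have been down at the underside on the way. A fingertip that rests on the vial's top without slipping travels twice as far as the vial.
- mat: Black rubber inspection mat with a thin white border print, fixed to the table, 160 mm (x) by 260 mm (y), 4 mm thick. Origin at the centre of its underside, on the table top; x runs along the lines and the vial, y across them (the rolling direction).
- green_line: Green printed line on the mat, flat, 130 mm long (x) and 14 mm wide (y): the place where the vial shall lie. Origin at its centre on the mat's top face (4 mm above the table). It may be on the left or the right of the vial.
- red_line: Red printed line like the green one, parallel to it on the other side of the vial; the vial does not belong there. Origin at its centre on the mat's top face.
- cup_1: White plastic sample cup with a blue lid, 60 mm across and 56 mm high, standing beside the mat. Origin at the centre of its underside. To be left where it stands.
- faceted_jar: Clear faceted glass jar, 56 mm across and 52 mm high, standing beside the mat. Origin at the centre of its underside. To be left where it stands.
- bottle_5: Small clear bottle with a white cap, 38 mm across and 82 mm high, standing beside the mat. Origin at the centre of its underside. To be left where it stands.
Not all that is in view belongs to the job. What is shaped like the vial but blue is not meant.

How it is judged:
By the outcome, as a careful person would: the job done as asked, in the order asked, and still so for the second after the job is handed in, with the robot touching nothing.
It also fails if it takes over 54 s, if anything falls off the work surface, if the arm or the gripper's body presses on something with over 40 N, if the wrist force passes 120 N, or if a joint passes its speed limit or range.

ROBOT

A 7-joint arm with a two-finger parallel gripper is mounted at the origin on the work surface; the furniture and walls round the work are solid. World frame = base frame: x ahead of the robot, y to its left, z up, the work surface at z = 0. Lengths are in m, angles in degrees, forces in N, time in s.
With the tool pointing down it reaches from about 0.425 to 1.025 m from the base axis. Payload 3.6 kg.
Tool frame: the origin (TCP) lies at the very end of the fingers, on their centre line; the grasp point (between the pads) lies 19 mm behind it; z points along the fingers, y is the direction in which the jaws open and shut (so a half turn about z gives the same grasp; the last joint's range is limited). The gripper opens to 85 mm and grips with 20 to 120 N. Pads are 22 mm wide; open, the fingers measure 114 mm over their backs; the gripper's body (76 mm by 85 mm) begins 54 mm behind the grasp point. The pads swing forward as they close: fully open they stand 13 mm farther back than shut.
Start: joints at [59.502, 33.873, 2.773, 92.16, -1.908, 54.013, -1.931], TCP at [0.308, -0.656, 0.231] pointing down, gripper open.
Joint ranges: [-153.93, 153.93], [-27.13, 128.08], [-72.61, 78.16], [10.71, 143.7], [-87.88, 267.88], [4.46, 118.87], [-176.78, 176.78]. Speed limits (degrees/s): [147.25, 147.25, 180, 180, 180, 180, 180].

INTERFACE

Orientations are given as a 3x3 rotation matrix whose columns are the frame's x, y, z axes.
In Python, from bench import get_state, capture, camera_params, hand_in gives the robot as it stands.
- The arm moves only by the tool send_rows, never from a script. Its argument "moves" is a list of rows, each a list of 3 entries, a list of its own where there are three numbers: the turn, a rotation vector about the tool's x, y, z in rad, then the shift along the tool's x, y, z in m, then the closure, from 0 (fully open) to 1 (shut). In form: [[[rx, ry, rz], [x, y, z], hand], ...]. A call has 1 to 20 rows; each row shifts and turns the commanded pose from where the row before left it, along the tool's axes as they then stand; what a row does not reach is not made up. A row lasts 1/12 s, in which the tool goes at most 41.7 mm and 7.16 degrees, less where a joint would pass 70% of its speed; a pose out of reach is approached as far as the arm can. A call with a gripper value outside its range is refused whole. The fingers move at their own pace and stop on an object; "newtons" is the grip in N (left out, the last holds). Time passes only in rows, so rows that do not move let the fingers close. It gives the time, the measured TCP pose, the force and the opening at its end, in the units of the state.
- get_state(): the state, without advancing time (a new reading comes with each control period).
- capture(name): name is "scene" or "top" or "wrist"; returns (picture, depth): 400x640x3 uint8, red, green, blue; 400x640 float32, m along the optical axis (not along the pixel's ray), 0 where there is no reading.
- camera_params(name): a dict with "camera_matrix" (3x3 intrinsics, pixels), "R" (3x3) and "t" (3): a world point X has camera coordinates R X + t. Camera axes: x right, y down, z forward; pixel columns grow to the right and rows downward; lengths in m; the calibration is good to about 2 mm. A picture is of the moment at which its call begins: read the wrist's pose just before it. camera_params takes no time and is no camera call; for the wrist camera it gives the pose at the moment of the call.
- hand_in(): hands the job in, once; it reports no verdict.
The state is a dict: "clock": time; "joint_positions": joint angles; "qvel": joint speeds; "effort": joint torques, N m; "tool_pos": TCP position; "tcp_rot": TCP orientation; "ft_force": force on the tool from outside, world axes, zero at the start; "wrist_torque": the same for the moment, N m; "grip_width": opening from 0.0 (shut) to 1.0 (fully open).
Only numpy, scipy, OpenCV 4.12 (cv2) and the standard library are available. Lean on these libraries where they do the work, as an engineer would, in place of code of your own. Each camera call takes 0.05 s, during which the arm holds its last target.

## Working session

There is one attempt and no reset: what is moved stays moved. The work goes in short steps, Python scripts to look and compute and a tool call to move; the robot and the scene stay as the last step left them, time stands still between calls to the robot, and variables do not carry over. Pictures are saved under pics/ and viewed, and the job is handed in when it is done.

Besides the shell and the picture viewer there is one more tool, called after "Request:" by a JSON object that holds its "api" and its "payload". send_rows: Moves the arm, as the interface text tells. Its arguments: {"type":"object","properties":{"moves":{"type":"array","items":{"type":"array"}},"newtons":{"type":"number"}},"required":["moves"]}

```bash
mkdir -p pics
python3 - <<'E'
from bench import *
import cv2,numpy as np
s=get_state();print(s['clock'],s['tool_pos'],np.round(s['tcp_rot'],3),s['grip_width'])
for n in('scene','top'):
    p,d=capture(n);cv2.imwrite(f'pics/{n}0.png',p[:,:,::-1]);np.savez(f'pics/{n}0.npz',p=p,d=d)
    c=camera_params(n);print(n,c)
E
```

```text
0.0 [ 0.30768269 -0.65556113  0.23012768] [[ 0.905  0.425 -0.001]
 [ 0.425 -0.905  0.002]
 [-0.    -0.002 -1.   ]] 1.000812462565163
scene {'camera_matrix': array([[434.81958104,   0.        , 313.37304592],
       [  0.        , 434.81958104, 192.13749075],
       [  0.        ,   0.        ,   1.        ]]), 'R': array([[-0.70699765, -0.70719198, -0.00581615],
       [-0.29400326,  0.30138228, -0.90704509],
       [ 0.6432079 , -0.63956878, -0.42099331]]), 't': array([0.41171055, 0.22123902, 0.53313222])}
top {'camera_matrix': array([[363.35068632,   0.        , 313.63648052],
       [  0.        , 363.35068632, 198.29924691],
       [  0.        ,   0.        ,   1.        ]]), 'R': array([[-0.01210213, -0.99970664,  0.02098047],
       [-0.99610216,  0.0102198 , -0.087613  ],
       [ 0.08737288, -0.021959  , -0.99593362]]), 't': array([0.00908875, 0.57354271, 0.86180618])}
```

View pics/scene0.png

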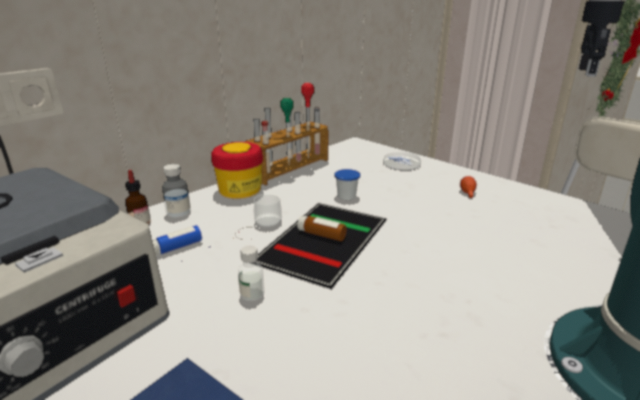

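View pics/top0.png

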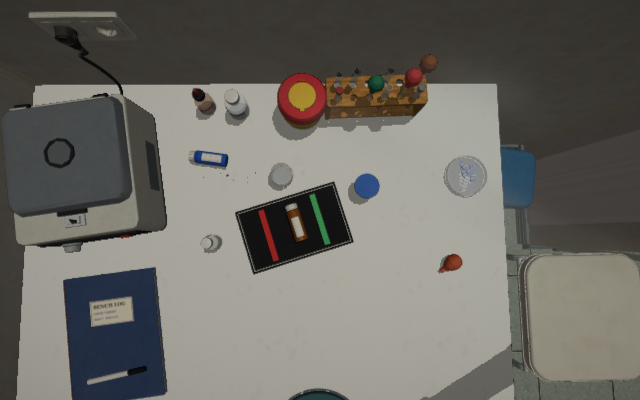

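The vial is at about (296,222) in the top view, with green at (320,219), red at (268,235) and the cap pointing up in the image. Next I'll measure positions.

```bash
cat > h.py <<'E'
import numpy as np,cv2
from bench import *
def ray(n,uv,z,c=None):
    c=c or camera_params(n);uv=np.atleast_2d(uv).astype(float)
    d=np.c_[uv,np.ones(len(uv))]@np.linalg.inv(c['camera_matrix']).T@c['R']
    o=-c['R'].T@c['t'];return o+d*((z-o[2])/d[:,2])[:,None]
def rect(m,n,z,c=None):
    cs,_=cv2.findContours(m.astype(np.uint8),0,2)
    k=max(cs,key=cv2.contourArea)
    b=np.zeros(m.shape,np.uint8);cv2.drawContours(b,[k],-1,1,-1)
    v,u=np.nonzero(b);P=ray(n,np.c_[u,v],z,c)[:,:2]
    r=cv2.minAreaRect((P*1000).astype(np.float32))
    C=P.mean(0);w,V=np.linalg.eigh(np.cov((P-C).T));a=V[:,1]*np.sign(V[0,1])
    return C,np.degrees(np.arctan2(a[1],a[0])),r,len(u)
def masks(p):
    h=cv2.cvtColor(p,cv2.COLOR_RGB2HSV);H,S,V=[h[:,:,i].astype(int) for i in range(3)]
    return dict(green=(H>45)&(H<80)&(S>110)&(V>60),red=((H<4)|(H>174))&(S>140)&(V>60),amber=(H>=6)&(H<22)&(S>110)&(V>40),H=H,S=S,V=V)
def roi(m,b):
    r=np.zeros_like(m);r[b[1]:b[3],b[0]:b[2]]=m[b[1]:b[3],b[0]:b[2]];return r
E
python3 - <<'E'
from h import *
p=np.load('pics/top0.npz')['p'];M=masks(p);B=(230,180,360,275)
for k,z in(('green',.004),('red',.004),('amber',.025)):
    print(k,rect(roi(M[k],B),'top',z))
w=roi((M['S']<70)&(M['V']>110),(284,198,304,212));print('cap',rect(w,'top',.025))
# mat outer
C=ray('top',[[236,212],[334,183],[353,241],[254,272]],.004);print(C.round(3))
print(ray('top',[[366,187],[281,175],[210,242]],.05).round(3))
cv2.imwrite('pics/z0.png',cv2.resize(p[175:280,225:385,::-1],None,fx=5,fy=5,interpolation=2))
E
```

```text
green (array([ 0.52421889, -0.01100627]), np.float64(17.032255292964773), ((524.5960083007812, -10.896602630615234), (131.27244567871094, 15.777717590332031), 16.973373413085938), 336)
red (array([0.48576489, 0.11600962]), np.float64(16.833913044037686), ((486.00921630859375, 116.05279541015625), (131.23196411132812, 16.019466400146484), 16.8864688873291), 350)
amber (array([0.50976093, 0.04407727]), np.float64(17.1300014053972), ((509.9395751953125, 44.053897857666016), (78.0676498413086, 30.607746124267578), 17.871532440185547), 408)
cap (array([0.55394964, 0.05789778]), np.float64(-74.35609031991548), ((554.1571655273438, 57.996089935302734), (11.574593544006348, 23.812946319580078), 17.876785278320312), 48)
[[ 0.543  0.195  0.004]
 [ 0.614 -0.049  0.004]
 [ 0.468 -0.094  0.004]
 [ 0.396  0.15   0.004]]
[[ 0.597 -0.122  0.05 ]
 [ 0.628  0.08   0.05 ]
 [ 0.472  0.246  0.05 ]]
```

View pics/z0.png

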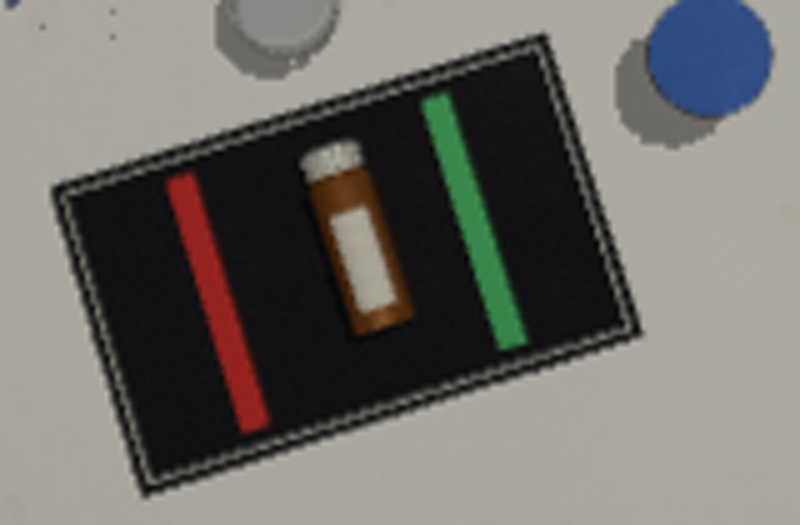

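```bash
cat >> h.py <<'E'
from scipy.spatial.transform import Rotation as Ro
from scipy.optimize import fsolve
def Rt(a):
    c,s=np.cos(np.radians(a)),np.sin(np.radians(a))
    y=np.array([c,s,0]);z=np.array([0,0,-1.]);return np.c_[np.cross(y,z),y,z]
def twist(pt,at,N):
    s=get_state();R0=s['tcp_rot'];p0=np.array(s['tool_pos']);R1=Rt(at)
    r=Ro.from_matrix(R0.T@R1).as_rotvec()/N;dR=Ro.from_rotvec(r).as_matrix()
    def sim(v):
        p=p0.copy();R=R0.copy()
        for i in range(N): p=p+R@v;R=R@dR
        return p
    v=fsolve(lambda v:sim(v)-pt,np.zeros(3));return r.round(4),v.round(5)
E
python3 - <<'E'
from h import *
c=np.array([.5098,.0441]);y=np.array([-.2924,.9563]);t=c+y*.007
print(t,twist(np.r_[t,.16],17,20))
E
```

```text
[0.5077532 0.0507941] (array([-0.0001, -0.0001, -0.0714]), array([ 0.03939, -0.00706,  0.00353]))
```

Request:
{"api": "send_rows", "payload": {"moves": [[[0, 0, -0.0714], [0.0394, -0.0071, 0.0035], 0.55], [[0, 0, -0.0714], [0.0394, -0.0071, 0.0035], 0.55], [[0, 0, -0.0714], [0.0394, -0.0071, 0.0035], 0.55], [[0, 0, -0.0714], [0.0394, -0.0071, 0.0035], 0.55], [[0, 0, -0.0714], [0.0394, -0.0071, 0.0035], 0.55], [[0, 0, -0.0714], [0.0394, -0.0071, 0.0035], 0.55], [[0, 0, -0.0714], [0.0394, -0.0071, 0.0035], 0.55], [[0, 0, -0.0714], [0.0394, -0.0071, 0.0035], 0.55], [[0, 0, -0.0714], [0.0394, -0.0071, 0.0035], 0.55], [[0, 0, -0.0714], [0.0394, -0.0071, 0.0035], 0.55], [[0, 0, -0.0714], [0.0394, -0.0071, 0.0035], 0.55], [[0, 0, -0.0714], [0.0394, -0.0071, 0.0035], 0.55], [[0, 0, -0.0714], [0.0394, -0.0071, 0.0035], 0.55], [[0, 0, -0.0714], [0.0394, -0.0071, 0.0035], 0.55], [[0, 0, -0.0714], [0.0394, -0.0071, 0.0035], 0.55], [[0, 0, -0.0714], [0.0394, -0.0071, 0.0035], 0.55], [[0, 0, -0.0714], [0.0394, -0.0071, 0.0035], 0.55], [[0, 0, -0.0714], [0.0394, -0.0071, 0.0035], 0.55], [[0, 0, -0.0714], [0.0394, -0.0071, 0.0035], 0.55], [[0, 0, -0.0714], [0.0394, -0.0071, 0.0035], 0.55]]}}

```text
clock: 1.77
tool_pos: [0.5075, 0.0525, 0.1611]
tcp_rot: [[-0.295, 0.955, 0.001], [0.955, 0.295, 0.001], [0.0, 0.001, -1.0]]
ft_force: [0.3, 0.1, -0.6]
grip_width: 0.449
```

Run:
```python
from h import *
s=get_state();print(s['clock'],s['tool_pos'],np.round(s['tcp_rot'],3),s['grip_width'],s['ft_force'],np.round(s['joint_positions'],1))
c=camera_params('wrist');p,d=capture('wrist');cv2.imwrite('pics/w1.png',p[:,:,::-1]);print(c)
c=np.array([.5098,.0441]);y=np.array([-.2924,.9563]);t=c+y*.007
print(t,twist(np.r_[t,.10],17,5))
```

```text
1.7667 [0.50749335 0.05252427 0.16110808] [[-0.295  0.955  0.001]
 [ 0.955  0.295  0.001]
 [ 0.     0.001 -1.   ]] 0.4487827158014385 [ 0.3256318   0.12390688 -0.63389917] [  4.8  25.7 -20.7 122.4  15.7  34.4  -9.8]
{'camera_matrix': array([[355.94276994,   0.        , 316.58787275],
       [  0.        , 355.94276994, 202.35601989],
       [  0.        ,   0.        ,   1.        ]]), 'R': array([[ 9.55687136e-01,  2.94383773e-01, -5.41036294e-04],
       [ 2.79322808e-01, -9.06209841e-01,  3.17431084e-01],
       [ 9.29562678e-02, -3.03515927e-01, -9.48281190e-01]]), 't': array([-0.50036118, -0.11313288,  0.28329756])}
[0.5077532 0.0507941] (array([-0.0003, -0.0013,  0.0034]), array([-0.00241,  0.00031,  0.01214]))
```

View pics/w1.png

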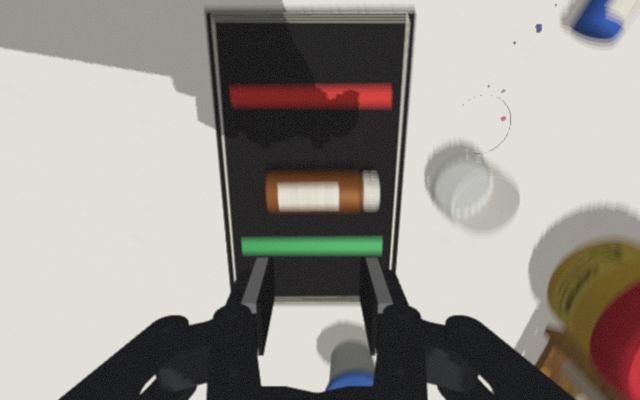

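```bash
cat >> h.py <<'E'
def look(n,name,B=None):
    c=camera_params(n);s=get_state();p,d=capture(n);cv2.imwrite('pics/'+name+'.png',p[:,:,::-1]);M=masks(p)
    B=B or ((230,180,360,275) if n=='top' else (200,0,420,270))
    try:
        G,ga,gr,gn=rect(roi(M['green'],B),n,.004,c);print('green',G.round(4),ga.round(2),np.round(gr[1],1),gn)
    except Exception as e: G,ga=np.array([.5242,-.0110]),17.;print('nogreen')
    A,aa,ar,an=rect(roi(M['amber'],B),n,.024,c);print('amber',A.round(4),aa.round(2),ar,an)
    e=np.array([np.cos(np.radians(17)),np.sin(np.radians(17))]);f=np.array([-e[1],e[0]])
    print('vial rel green x,y mm',((A-G)@e*1000).round(1),((A-G)@f*1000).round(1),'clock',s['clock'],'tcp',s['tool_pos'],'tcp-vial x,y',((s['tool_pos'][:2]-A)@e*1000).round(1),((s['tool_pos'][:2]-A)@f*1000).round(1))
E
python3 - <<'E'
from h import *
look('wrist','w2');look('top','t2')
E
```

```text
green [ 0.5197 -0.0102] 16.98 [131.6  15.7] 1674
amber [0.5069 0.0466] 17.69 ((507.1860046386719, 46.65391540527344), (79.9910888671875, 34.181915283203125), 16.985776901245117) 3609
vial rel green x,y mm 4.4 58.1 clock 1.8167 tcp [0.50273746 0.06161681 0.16072404] tcp-vial x,y 0.4 15.6
green [ 0.5303 -0.0105] 18.47 [131.2  15.8] 288Traceback (most recent call last):
  File "<stdin>", line 2, in <module>
  File "h.py", line 39, in look
    A,aa,ar,an=rect(roi(M['amber'],B),n,.024,c);print('amber',A.round(4),aa.round(2),ar,an)
               ~~~~^^^^^^^^^^^^^^^^^^^^^^^^^^^^
  File "h.py", line 9, in rect
    k=max(cs,key=cv2.contourArea)
ValueError: max() iterable argument is empty
```

View pics/t2.png

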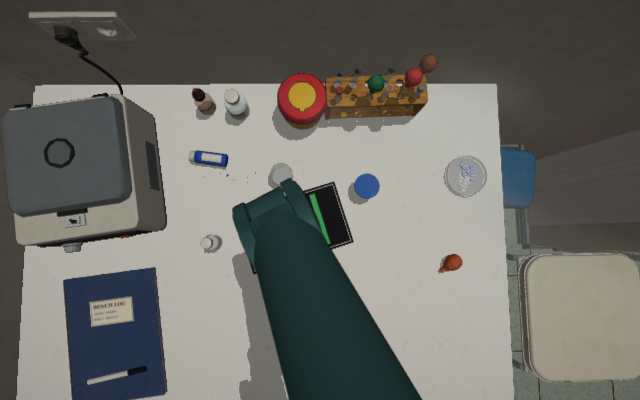

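```bash
sed -i "s/,n,.024,c)/,n,.020,c)/" h.py
python3 - <<'E'
from h import *
look('wrist','w3');s=get_state();print(s['tool_pos'],s['grip_width'],np.abs(s['qvel']).max())
c=np.array([.5098,.0441]);y=np.array([-.2924,.9563]);t=c+y*.007
print(t,twist(np.r_[t,.06],17,10))
E
```

```text
green [ 0.5213 -0.0105] 16.95 [131.2  15.5] 2000
amber [0.5076 0.045 ] 17.39 ((507.5483703613281, 44.93804931640625), (81.73865509033203, 33.469547271728516), 17.421913146972656) 3696
vial rel green x,y mm 3.2 57.1 clock 1.9167 tcp [0.50583925 0.05436322 0.1610153 ] tcp-vial x,y 1.0 9.5
[0.50698769 0.05180636 0.16110443] 0.4513639416218101 2.640537182163213
[0.5077532 0.0507941] (array([-0.0001, -0.    ,  0.0002]), array([-1.200e-04,  5.000e-05,  1.011e-02]))
```

Request:
{"api": "send_rows", "payload": {"moves": [[[0, 0, 0], [0, 0, 0.02], 0.55], [[0, 0, 0], [0, 0, 0.02], 0.55], [[0, 0, 0], [0, 0, 0.02], 0.55], [[0, 0, 0], [0, 0, 0.02], 0.55], [[0, 0, 0], [0, 0, 0.015], 0.55], [[0, 0, 0], [0, 0, 0.01], 0.55], [[0, 0, 0], [0, 0, 0.005], 0.55], [[0, 0, 0], [0, 0, 0.003], 0.55], [[0, 0, 0], [0, 0, 0], 0.55], [[0, 0, 0], [0, 0, 0], 0.55], [[0, 0, 0], [0, 0, 0], 0.55]]}}

```text
clock: 2.88
tool_pos: [0.5084, 0.0505, 0.049]
tcp_rot: [[-0.291, 0.957, 0.002], [0.957, 0.291, 0.0], [-0.0, 0.002, -1.0]]
ft_force: [-0.2, -0.2, 0.0]
grip_width: 0.452
```

Run:
```python
from h import *
look('wrist','w4');s=get_state();print(s['tool_pos'],s['grip_width'],s['ft_force'])
```

```text
nogreen
amber [0.5065 0.0528] 16.74 ((506.57049560546875, 49.33757019042969), (84.71959686279297, 26.933753967285156), 16.897001266479492) 4687
vial rel green x,y mm 1.7 66.1 clock 2.8833 tcp [0.50839435 0.05051633 0.04900784] tcp-vial x,y 1.2 -2.7
[0.50831898 0.05055106 0.04901934] 0.4478914113716653 [-1.02747358 -0.23320059 -0.59741348]
```

View pics/w4.png

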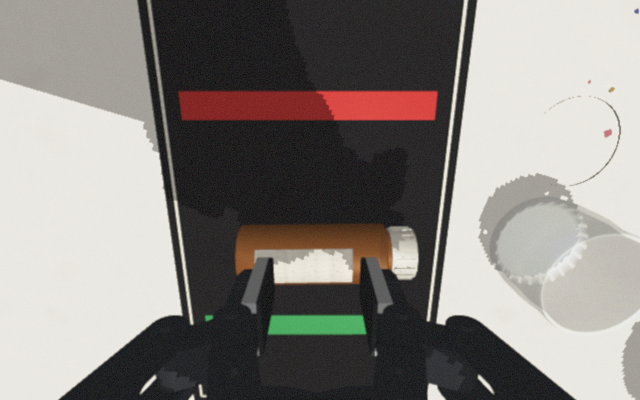

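Request:
{"api": "send_rows", "payload": {"moves": [[[0, 0, 0], [0, 0, 0.003], 0.55], [[0, 0, 0], [0, 0, 0.003], 0.55], [[0, 0, 0], [0, 0, 0.003], 0.55], [[0, 0, 0], [0, 0, 0.002], 0.55], [[0, 0, 0], [0, 0, 0.001], 0.55], [[0, 0, 0], [0, 0, 0], 0.55], [[0, 0, 0], [0, 0, 0], 0.55]]}}

```text
clock: 3.52
tool_pos: [0.5076, 0.0506, 0.0362]
tcp_rot: [[-0.292, 0.956, -0.0], [0.956, 0.292, -0.0], [0.0, -0.0, -1.0]]
ft_force: [-0.7, 0.3, 0.0]
grip_width: 0.446
```

Request:
{"api": "send_rows", "payload": {"moves": [[[0, 0, 0], [0, 0, 0.001], 0.55], [[0, 0, 0], [0, 0, 0], 0.55], [[0, 0, 0], [0, 0, 0], 0.55]]}}

```text
clock: 3.77
tool_pos: [0.5078, 0.0505, 0.0353]
tcp_rot: [[-0.292, 0.957, -0.0], [0.957, 0.292, -0.0], [-0.0, -0.0, -1.0]]
ft_force: [-0.3, 0.1, -0.6]
grip_width: 0.451
```

Request:
{"api": "send_rows", "payload": {"moves": [[[0, 0, 0], [0, 0, 0.001], 0.55], [[0, 0, 0], [0, 0, 0], 0.55], [[0, 0, 0], [0, 0, 0], 0.55]]}}

```text
clock: 4.02
tool_pos: [0.5079, 0.0505, 0.0347]
tcp_rot: [[-0.292, 0.956, 0.0], [0.956, 0.292, -0.0], [-0.0, 0.0, -1.0]]
ft_force: [-1.2, -0.6, 4.1]
grip_width: 0.451
```

Contact was made at z = 0.0347 with about 4 N. Starting the first stroke.

Request:
{"api": "send_rows", "payload": {"moves": [[[0, 0, 0], [-0.001, 0, 0.0004], 0.55], [[0, 0, 0], [-0.002, 0, 0], 0.55], [[0, 0, 0], [-0.003, 0, 0], 0.55], [[0, 0, 0], [-0.003, 0, 0], 0.55], [[0, 0, 0], [-0.003, 0, 0], 0.55], [[0, 0, 0], [-0.003, 0, 0], 0.55]]}}

```text
clock: 4.52
tool_pos: [0.5125, 0.0361, 0.0346]
tcp_rot: [[-0.292, 0.956, 0.001], [0.956, 0.292, -0.0], [-0.0, 0.001, -1.0]]
ft_force: [-1.6, -0.1, 8.7]
grip_width: 0.452
```

Request:
{"api": "send_rows", "payload": {"moves": [[[0, 0, 0], [-0.003, 0, 0], 0.55], [[0, 0, 0], [-0.003, 0, 0], 0.55], [[0, 0, 0], [-0.003, 0, 0], 0.55], [[0, 0, 0], [-0.002, 0, 0], 0.55], [[0, 0, 0], [-0.001, 0, 0], 0.55], [[0, 0, 0], [0, 0, 0], 0.55], [[0, 0, 0], [0, 0, 0], 0.55], [[0, 0, 0], [0, 0, 0], 0.55]]}}

```text
clock: 5.18
tool_pos: [0.5162, 0.0244, 0.0345]
tcp_rot: [[-0.291, 0.957, 0.001], [0.957, 0.291, -0.0], [-0.001, 0.001, -1.0]]
ft_force: [-1.1, -0.1, 6.5]
grip_width: 0.451
```

Run:
```python
from h import *
look('wrist','w5')
```

```text
nogreen
amber [0.5112 0.0348] 17.33 ((511.5541687011719, 33.63513946533203), (85.57628631591797, 32.233131408691406), 16.912187576293945) 9443
vial rel green x,y mm 0.9 47.6 clock 5.1833 tcp [0.51620255 0.02441748 0.03445108] tcp-vial x,y 1.8 -11.4
```

View pics/w5.png

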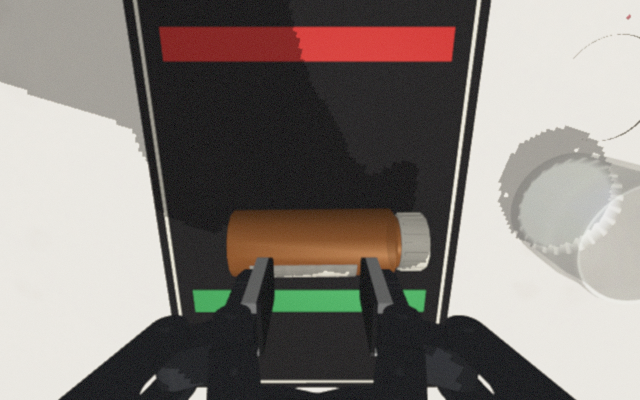

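It rolled: the label has turned toward the green line. Lifting straight up and backing off 14 mm for the next stroke.

Request:
{"api": "send_rows", "payload": {"moves": [[[0, 0, 0], [0, 0, -0.004], 0.55], [[0, 0, 0], [0, 0, -0.008], 0.55], [[0, 0, 0], [0, 0, -0.02], 0.55], [[0, 0, 0], [0.004, 0, -0.02], 0.55], [[0, 0, 0], [0.006, 0, -0.02], 0.55], [[0, 0, 0], [0.004, 0, -0.01], 0.55], [[0, 0, 0], [0, 0, 0], 0.55], [[0, 0, 0], [0, 0, 0], 0.55], [[0, 0, 0], [0, 0, 0], 0.55], [[0, 0, 0], [0, 0, 0], 0.55]]}}

```text
clock: 6.07
tool_pos: [0.5108, 0.0375, 0.1148]
tcp_rot: [[-0.291, 0.957, -0.002], [0.957, 0.291, -0.001], [0.0, -0.002, -1.0]]
ft_force: [-0.6, 0.1, 0.3]
grip_width: 0.456
```

Run:
```python
from h import *
look('wrist','w6')
```

```text
green [ 0.5216 -0.0098] 17.07 [131.2  14.1] 2501
amber [0.5118 0.0347] 16.12 ((511.7641296386719, 32.27687072753906), (82.58705139160156, 34.360721588134766), 17.64292335510254) 4399
vial rel green x,y mm 3.6 45.4 clock 6.0667 tcp [0.51077821 0.03753028 0.11484683] tcp-vial x,y -0.1 3.0
```

View pics/w6.png

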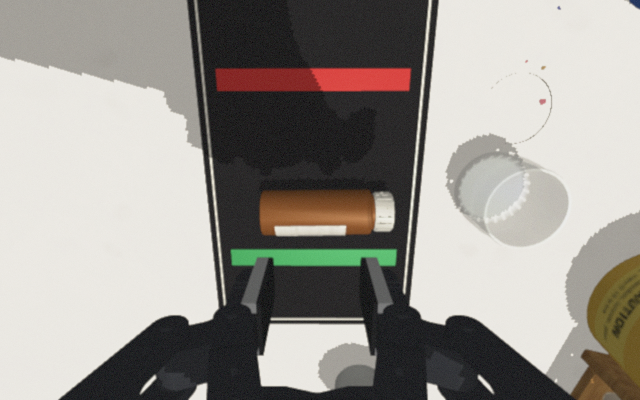

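Request:
{"api": "send_rows", "payload": {"moves": [[[0, 0, 0], [0.002, 0, 0.02], 0.55], [[0, 0, 0], [0, 0, 0.02], 0.55], [[0, 0, 0], [0, 0, 0.02], 0.55], [[0, 0, 0], [0, 0, 0.01], 0.55], [[0, 0, 0], [0, 0, 0.005], 0.55], [[0, 0, 0], [0, 0, 0.003], 0.55], [[0, 0, 0], [0, 0, 0.002], 0.55], [[0, 0, 0], [0, 0, 0.001], 0.55], [[0, 0, 0], [0, 0, 0.001], 0.55], [[0, 0, 0], [0, 0, 0], 0.55], [[0, 0, 0], [0, 0, 0], 0.55]]}}

```text
clock: 7.03
tool_pos: [0.5115, 0.04, 0.0347]
tcp_rot: [[-0.292, 0.957, 0.001], [0.957, 0.292, 0.0], [-0.0, 0.001, -1.0]]
ft_force: [-0.0, -0.5, 3.8]
grip_width: 0.447
```

Request:
{"api": "send_rows", "payload": {"moves": [[[0, 0, 0], [-0.001, 0, 0], 0.55], [[0, 0, 0], [-0.002, 0, 0], 0.55], [[0, 0, 0], [-0.003, 0, 0], 0.55], [[0, 0, 0], [-0.003, 0, 0], 0.55], [[0, 0, 0], [-0.003, 0, 0], 0.55], [[0, 0, 0], [-0.003, 0, 0], 0.55], [[0, 0, 0], [-0.003, 0, 0], 0.55], [[0, 0, 0], [-0.003, 0, 0], 0.55], [[0, 0, 0], [-0.003, 0, 0], 0.55], [[0, 0, 0], [-0.003, 0, 0], 0.55], [[0, 0, 0], [-0.002, 0, 0], 0.55], [[0, 0, 0], [-0.001, 0, 0], 0.55], [[0, 0, 0], [0, 0, 0], 0.55], [[0, 0, 0], [0, 0, 0], 0.55], [[0, 0, 0], [0, 0, 0], 0.55]]}}

```text
clock: 8.28
tool_pos: [0.5207, 0.0111, 0.0346]
tcp_rot: [[-0.291, 0.957, 0.002], [0.957, 0.291, 0.0], [-0.001, 0.002, -1.0]]
ft_force: [-0.5, -0.8, 7.2]
grip_width: 0.453
```

Request:
{"api": "send_rows", "payload": {"moves": [[[0, 0, 0], [0, 0, -0.004], 0.55], [[0, 0, 0], [0, 0, -0.008], 0.55], [[0, 0, 0], [0, 0, -0.02], 0.55], [[0, 0, 0], [0.004, 0, -0.02], 0.55], [[0, 0, 0], [0.006, 0, -0.02], 0.55], [[0, 0, 0], [0.005, 0, -0.01], 0.55], [[0, 0, 0], [0, 0, 0], 0.55], [[0, 0, 0], [0, 0, 0], 0.55], [[0, 0, 0], [0, 0, 0], 0.55], [[0, 0, 0], [0, 0, 0], 0.55]]}}

```text
clock: 9.12
tool_pos: [0.5146, 0.0251, 0.1149]
tcp_rot: [[-0.291, 0.957, -0.002], [0.957, 0.291, -0.001], [0.0, -0.002, -1.0]]
ft_force: [0.7, 0.1, 0.4]
grip_width: 0.447
```

```bash
sed -i "s|print('amber'|A=np.array(ar[0])/1000;print('amber'|" h.py
python3 - <<'E'
from h import *
look('wrist','w7')
E
```

```text
green [ 0.5222 -0.0114] 16.77 [131.3  15.2] 2330
amber [0.5161 0.0183] 17.68 ((516.1441650390625, 18.347415924072266), (82.78086853027344, 33.46607971191406), 16.98787498474121) 4951
vial rel green x,y mm 3.0 30.2 clock 9.1167 tcp [0.51456774 0.0251204  0.11486077] tcp-vial x,y 0.5 6.9
```

View pics/w7.png

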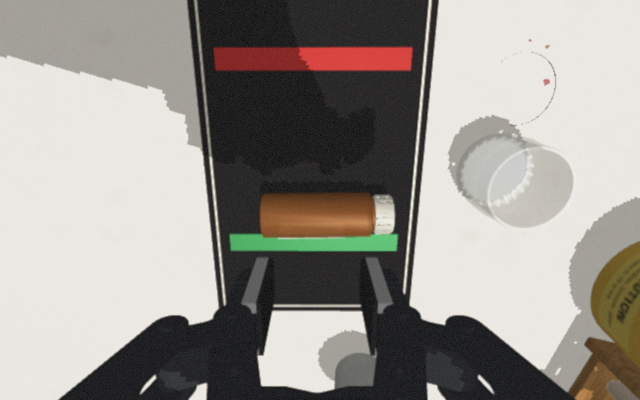

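Request:
{"api": "send_rows", "payload": {"moves": [[[0, 0, 0], [0.0005, 0, 0.02], 0.55], [[0, 0, 0], [0, 0, 0.02], 0.55], [[0, 0, 0], [0, 0, 0.02], 0.55], [[0, 0, 0], [0, 0, 0.01], 0.55], [[0, 0, 0], [0, 0, 0.005], 0.55], [[0, 0, 0], [0, 0, 0.003], 0.55], [[0, 0, 0], [0, 0, 0.002], 0.55], [[0, 0, 0], [0, 0, 0.001], 0.55], [[0, 0, 0], [0, 0, 0.001], 0.55], [[0, 0, 0], [0, 0, 0], 0.55], [[0, 0, 0], [0, 0, 0], 0.55]]}}

```text
clock: 10.08
tool_pos: [0.5157, 0.0262, 0.0347]
tcp_rot: [[-0.292, 0.957, 0.001], [0.957, 0.292, 0.0], [-0.0, 0.001, -1.0]]
ft_force: [-0.5, -0.4, 3.0]
grip_width: 0.448
```

Request:
{"api": "send_rows", "payload": {"moves": [[[0, 0, 0], [-0.001, 0, 0], 0.55], [[0, 0, 0], [-0.002, 0, 0], 0.55], [[0, 0, 0], [-0.003, 0, 0], 0.55], [[0, 0, 0], [-0.003, 0, 0], 0.55], [[0, 0, 0], [-0.003, 0, 0], 0.55], [[0, 0, 0], [-0.003, 0, 0], 0.55], [[0, 0, 0], [-0.003, 0, 0], 0.55], [[0, 0, 0], [-0.003, 0, 0], 0.55], [[0, 0, 0], [-0.003, 0, 0], 0.55], [[0, 0, 0], [-0.002, 0, 0], 0.55], [[0, 0, 0], [-0.002, 0, 0], 0.55], [[0, 0, 0], [-0.001, 0, 0], 0.55], [[0, 0, 0], [0, 0, 0], 0.55], [[0, 0, 0], [0, 0, 0], 0.55], [[0, 0, 0], [0, 0, 0], 0.55]]}}

```text
clock: 11.33
tool_pos: [0.5246, -0.0018, 0.0346]
tcp_rot: [[-0.291, 0.957, 0.002], [0.957, 0.291, -0.0], [-0.001, 0.002, -1.0]]
ft_force: [0.0, 0.1, 6.4]
grip_width: 0.453
```

Request:
{"api": "send_rows", "payload": {"moves": [[[0, 0, 0], [0, 0, -0.004], 0.55], [[0, 0, 0], [0, 0, -0.008], 0.55], [[0, 0, 0], [0, 0, -0.02], 0.55], [[0, 0, 0], [0.004, 0, -0.02], 0.55], [[0, 0, 0], [0.006, 0, -0.02], 0.55], [[0, 0, 0], [0.0045, 0, -0.01], 0.55], [[0, 0, 0], [0, 0, 0], 0.55], [[0, 0, 0], [0, 0, 0], 0.55], [[0, 0, 0], [0, 0, 0], 0.55], [[0, 0, 0], [0, 0, 0], 0.55]]}}

```text
clock: 12.17
tool_pos: [0.5186, 0.0118, 0.1148]
tcp_rot: [[-0.291, 0.957, -0.002], [0.957, 0.291, -0.0], [0.0, -0.002, -1.0]]
ft_force: [-0.1, 0.3, -0.2]
grip_width: 0.455
```

Run:
```python
from h import *
look('wrist','w8')
```

```text
green [ 0.4711 -0.0258] 16.08 [25.3 14.1] 575
amber [0.5211 0.004 ] 17.56 ((521.0916137695312, 4.033824920654297), (81.891845703125, 34.32916259765625), 16.988039016723633) 5049
vial rel green x,y mm 56.5 13.9 clock 12.1667 tcp [0.51859804 0.01175389 0.11483078] tcp-vial x,y -0.1 8.1
```

View pics/w8.png

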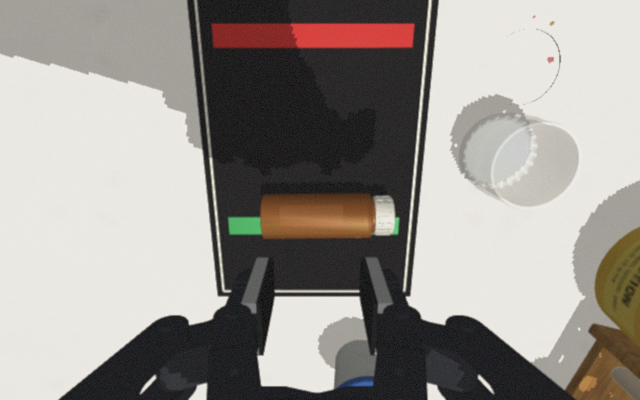

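Request:
{"api": "send_rows", "payload": {"moves": [[[0, 0, 0], [-0.0005, 0, 0.02], 0.55], [[0, 0, 0], [0, 0, 0.02], 0.55], [[0, 0, 0], [0, 0, 0.02], 0.55], [[0, 0, 0], [0, 0, 0.01], 0.55], [[0, 0, 0], [0, 0, 0.005], 0.55], [[0, 0, 0], [0, 0, 0.003], 0.55], [[0, 0, 0], [0, 0, 0.002], 0.55], [[0, 0, 0], [0, 0, 0.001], 0.55], [[0, 0, 0], [0, 0, 0.001], 0.55], [[0, 0, 0], [0, 0, 0], 0.55], [[0, 0, 0], [0, 0, 0], 0.55]]}}

```text
clock: 13.13
tool_pos: [0.5201, 0.0118, 0.0347]
tcp_rot: [[-0.292, 0.957, 0.001], [0.957, 0.292, 0.0], [-0.0, 0.001, -1.0]]
ft_force: [-0.6, -0.0, 3.0]
grip_width: 0.451
```

Request:
{"api": "send_rows", "payload": {"moves": [[[0, 0, 0], [-0.001, 0, 0], 0.55], [[0, 0, 0], [-0.002, 0, 0], 0.55], [[0, 0, 0], [-0.003, 0, 0], 0.55], [[0, 0, 0], [-0.003, 0, 0], 0.55], [[0, 0, 0], [-0.003, 0, 0], 0.55], [[0, 0, 0], [-0.003, 0, 0], 0.55], [[0, 0, 0], [-0.003, 0, 0], 0.55], [[0, 0, 0], [-0.003, 0, 0], 0.55], [[0, 0, 0], [-0.003, 0, 0], 0.55], [[0, 0, 0], [-0.002, 0, 0], 0.55], [[0, 0, 0], [-0.001, 0, 0], 0.55], [[0, 0, 0], [-0.001, 0, 0], 0.55], [[0, 0, 0], [0, 0, 0], 0.55], [[0, 0, 0], [0, 0, 0], 0.55], [[0, 0, 0], [0, 0, 0], 0.55]]}}

```text
clock: 14.38
tool_pos: [0.5287, -0.0152, 0.0346]
tcp_rot: [[-0.291, 0.957, 0.002], [0.957, 0.291, -0.0], [-0.001, 0.002, -1.0]]
ft_force: [-0.8, 0.1, 6.2]
grip_width: 0.451
```

Request:
{"api": "send_rows", "payload": {"moves": [[[0, 0, 0], [0, 0, -0.004], 0.55], [[0, 0, 0], [0, 0, -0.008], 0.55], [[0, 0, 0], [0, 0, -0.02], 0.55], [[0, 0, 0], [0.004, 0, -0.02], 0.55], [[0, 0, 0], [0.006, 0, -0.02], 0.55], [[0, 0, 0], [0.0045, 0, -0.01], 0.55], [[0, 0, 0], [0, 0, 0], 0.55], [[0, 0, 0], [0, 0, 0], 0.55], [[0, 0, 0], [0, 0, 0], 0.55], [[0, 0, 0], [0, 0, 0], 0.55]]}}

```text
clock: 15.22
tool_pos: [0.5227, -0.0017, 0.1148]
tcp_rot: [[-0.291, 0.957, -0.002], [0.957, 0.291, -0.0], [0.0, -0.002, -1.0]]
ft_force: [1.0, 0.3, -0.8]
grip_width: 0.448
```

Run:
```python
from h import *
look('wrist','w9')
```

```text
green [ 0.4713 -0.0253] 19.36 [25.9 14.5] 634
amber [ 0.5249 -0.0096] 17.78 ((524.92431640625, -9.581207275390625), (82.34748840332031, 34.855369567871094), 17.64606475830078) 5060
vial rel green x,y mm 55.9 -0.7 clock 15.2167 tcp [ 0.52269131 -0.00166757  0.1148277 ] tcp-vial x,y 0.2 8.2
```

View pics/w9.png

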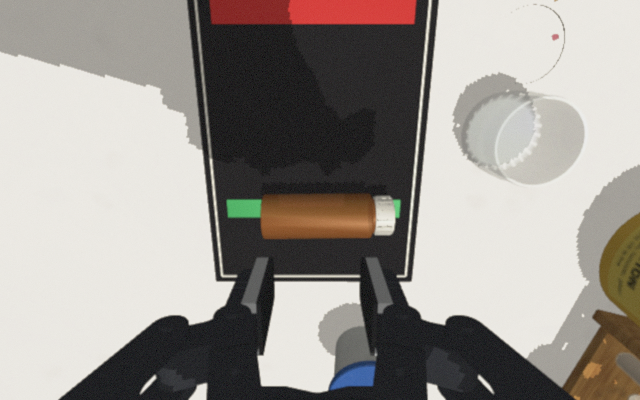

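Within a millimetre by the wrist camera. Moving the arm aside to verify with the top camera.

Request:
{"api": "send_rows", "payload": {"moves": [[[0, 0, 0], [0, 0, -0.03], 0.55], [[0, 0, 0], [0, 0, -0.03], 0.55], [[0, 0, 0], [0, 0, -0.03], 0.55], [[0, 0, 0.06], [-0.034, 0.007, 0], 0.55], [[0, 0, 0.06], [-0.034, 0.007, 0], 0.55], [[0, 0, 0.06], [-0.034, 0.007, 0], 0.55], [[0, 0, 0.06], [-0.034, 0.007, 0], 0.55], [[0, 0, 0.06], [-0.034, 0.007, 0], 0.55], [[0, 0, 0.06], [-0.034, 0.007, 0], 0.55], [[0, 0, 0.06], [-0.034, 0.007, 0], 0.55], [[0, 0, 0.06], [-0.034, 0.007, 0], 0.55], [[0, 0, 0.06], [-0.034, 0.007, 0], 0.55], [[0, 0, 0.06], [-0.034, 0.007, 0], 0.55], [[0, 0, 0.06], [-0.034, 0.007, 0], 0.55], [[0, 0, 0.06], [-0.034, 0.007, 0], 0.55], [[0, 0, 0], [0, 0, 0], 0.55], [[0, 0, 0], [0, 0, 0], 0.55], [[0, 0, 0], [0, 0, 0], 0.55]]}}

```text
clock: 16.77
tool_pos: [0.5917, -0.4023, 0.2045]
tcp_rot: [[0.411, 0.911, -0.002], [0.911, -0.411, 0.002], [0.001, -0.002, -1.0]]
ft_force: [0.6, 0.9, 0.4]
grip_width: 0.451
```

Run:
```python
from h import *
look('top','t9')
p=cv2.imread('pics/t9.png');cv2.imwrite('pics/t9z.png',cv2.resize(p[175:280,225:385],None,fx=5,fy=5,interpolation=2))
M=masks(p[:,:,::-1].copy());B=(230,180,360,275);g=roi(M['green'],B)
n,l,st,ce=cv2.connectedComponentsWithStats(g.astype(np.uint8));print(st,ray('top',ce,.004).round(4))
print(rect(roi(M['red'],B),'top',.004)[:2])
# before, same measure
p0=np.load('pics/top0.npz')['p'];M0=masks(p0)
print(rect(roi(M0['green'],B),'top',.004)[:2],rect(roi(M0['amber'],B),'top',.020)[2])
```

```text
green [ 0.4755 -0.0261] 14.55 [28.8 15.7] 77
amber [ 0.5275 -0.0106] 17.62 ((527.548583984375, -10.612499237060547), (77.24714660644531, 30.261699676513672), 17.772016525268555) 399
vial rel green x,y mm 54.3 -0.5 clock 16.7667 tcp [ 0.59166827 -0.40229216  0.20453331] tcp-vial x,y -53.2 -393.3
[[     0      0    640    400 255907]
 [   309    193      6      4     16]
 [   322    232      9     13     77]] [[ 0.5723 -0.0124  0.004 ]
 [ 0.5843  0.0074  0.004 ]
 [ 0.4755 -0.0261  0.004 ]]
(array([0.48563804, 0.11594701]), np.float64(16.879450161112473))
(array([ 0.52421889, -0.01100627]), np.float64(17.032255292964773)) ((510.0177917480469, 44.177879333496094), (78.509521484375, 30.78097915649414), 17.871379852294922)
```

View pics/t9z.png

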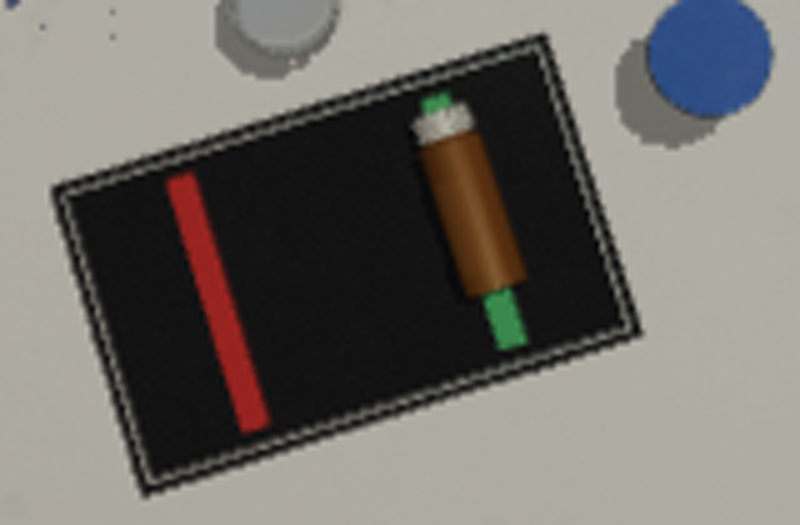

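Run:
```python
from h import *
print(hand_in(), get_state()['clock'])
```

```text
the job is handed in; nothing more can be done
the job is handed in; nothing more can be done
```

The vial now lies on the green line, about 0.6 mm off its middle and within about 0.7° of parallel. I handed the job in at about 17 s of the 54 s allowed.

- **How it moved:** I rolled it about 57 mm in four strokes, resting two fingertips on its top at about 3–9 N. At each stroke the vial moved about half as far as the fingertips, so it rolled without noticeable slipping.
- **Label:** The wrist pictures show it turning away at the leading side and then out of sight. It is still not visible in the last top view. I did not see it at the underside itself. A 57 mm roll takes it about 25° past that point.
- **Final check, top camera with the arm clear:** The vial's centre is about 3 mm along the line toward the cap, which is close to where it started. The vial's own angle measured 17.6–17.8° against 17.0° for the line. It was not picked up and stayed on the mat.
- **Cup, jar and bottle:** The cup and jar look unmoved in that picture. I did not measure the bottle again, but the arm never came near it.
- **Stillness:** I took no second picture to test that the vial is still. The last wrist and top views put it in the same place across the line to within about half a millimetre.
- **Disagreement:** The two cameras differ by about 3 mm in absolute position along the line. Across the line they agree to within about a millimetre.

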